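Set the portafilter peg at its ring and lock the cam lever

TASK

Pull the steel peg with the black rubber grip and red ring up out of the wooden tool block and lower it into the clamp tube at the end of the drying rack until the lower edge of its red ring is level with the tube's lip; the peg slides down if you let go, so keep hold of it from then on. While holding it at the ring, turn your wrist clockwise (seen from above) so that the side of your fingers sweeps the blue cam lever round until it is fully shut. Finish still gripping the peg, upright with its ring at the lip and the lever shut, ready for me to hang a portafilter on it, and leave everything else where it is.

Things in the scene. Friction and masses are not known exactly. Their poses are not given: they have to be found in the camera images.
- peg_grip (a point): Centre of the black rubber sleeve (18 mm across, 36 mm long) of the loose peg: hold it here. Round steel rod 12 mm across, 134 mm long, 160 g, upright in a hole of the block; z up along it. From here: foot 104 mm below, lower edge of red ring 32 mm below, top of the 20 mm wide cap 30 mm above. Free to turn in the hole and in the clamp tube; lifts straight out
- peg: The whole peg; origin at the middle of its foot, z up along it. The foot tapers from 12 to 8 mm across over its last 5 mm
- peg_ring (a point): The length mark: centre of the rod at the lower edge of the red ring (a painted band 5 mm high), 72 mm above the foot
- peg_tip (a point): Middle of the peg's foot (its lowest point)
- block_top (a point): Centre of the top of the fixed dark wooden tool block, 75 mm above the board. Block 72 (x) by 190 (y) by 75 mm, three upright holes 13.8 mm wide, 62 mm deep in a row along its y at -62, 0, +62 mm, holding the peg, a brush and a plain dowel in any order. A foot in a hole is 13 mm above the board
- clamp_lip (a point): Centre of the mouth of the upright steel clamp tube, at its lip, 100 mm above the board. Eight-sided bore 14 mm across flats, 99 mm deep; the 12 mm peg drops in from above and would slide down until its rubber sleeve meets the lip. The lip is a saddle wall on the rack's -x and -y sides of the bore; the cam ring bounds the other sides, 80 to 97 mm above the board
- rack: Fixed wooden drying rack with upright dowels; origin on the board under the clamp tube's axis. It runs 330 mm from the tube towards its own -y, 80 mm wide; nothing on it but the lever's wing is higher than 102 mm. It holds two filter baskets and the disc, the nearest 85 mm from the tube
- cam (a joint): Angle of the blue cam lever on the clamp tube: 0 = shut (a stop), as found open at 0.85 to 1.02 rad; grows counter-clockwise from above. Upright pivot 6 mm to the rack's -x of the tube axis. Shut it points 25 deg clockwise from the rack's +x, open 30 deg counter-clockwise. Stays where left; turns easily, then in its last third wedges the peg, pushing it 1 mm to the rack's -x, -y (up to 0.2 N m)
- cam_wing (a point): Centre of the lever's upright wing, a blue plate 6 mm thick along the lever, 15 to 41 mm out from the tube axis, 94 to 136 mm above the board (36 mm above the lip). Fingers on the rubber sleeve with tips lower than that meet its flat side when the wrist turns. Under it the lever arm (82 to 98 mm above the board) reaches 67 mm from the axis
- brush_mid (a point): Wood-handled cleaning brush with black head, 120 mm long, upright in the block (head up, top 133 mm above the board): leave it; point at its middle
- dowel_mid (a point): Plain wooden dowel 12 mm across, 118 mm long, upright in the block: leave it; point at its middle
- basket_a: Steel filter basket, 70 mm rim, 26 mm deep, on edge in the rack; origin at its centre
- basket_b: The other steel filter basket, same size, on edge in the rack; origin at its centre
- disc: Steel backflush disc 58 mm across, 5 mm thick, on edge in the rack; origin at its centre
- cup_mid (a point): White porcelain espresso cup, 64 mm across, 56 mm high; point at its middle
- portafilter_mid (a point): Portafilter lying upside down, body 72 mm across, black handle reaching 169 mm from the middle of the body, about 60 mm high; point at the middle of the body
- tin_lid (a joint): Hinged lid of the fixed olive green enamel knock tin (125 mm across, about 135 mm high with its knob): 0 = shut
Mind the look-alikes: they are no part of the job. Of the things that look like the peg, the smaller one is meant.

How it is judged:
By the outcome, as a careful person would: the job done as asked, in the order asked, and still so for the second after the job is handed in, while the arm keeps its last pose, push and grip.
It also fails if it takes over 51 s, if anything falls off the work surface, if the arm or the gripper's body presses on something with over 40 N, if the wrist force passes 120 N, or if a joint passes its speed limit or range.

ROBOT

A 6-joint arm with a two-finger parallel gripper is mounted at the origin on the work surface. World frame = base frame: x ahead of the robot, y to its left, z up, the work surface at z = 0. Lengths are in m, angles in rad, forces in N, time in s.
With the tool pointing down it reaches from about 0.325 to 0.875 m from the base axis. Payload 4.4 kg.
Tool frame: the origin (TCP) lies midway between the tips of the shut fingers; the grasp point (between the pads) lies env.grasp_offset behind it (env.grasp_offset is the distance from the TCP to the grasp point, in m); y points along the fingers, x is the direction in which the jaws open and shut, and the axes are right-handed (so a half turn about y gives the same grasp; the last joint's range is limited). The gripper opens to 85 mm and grips with 20 to 120 N. Pads are 22 mm wide; open, the fingers measure 114 mm over their backs; the gripper's body (76 mm by 85 mm) begins 54 mm behind the grasp point. The pads swing forward as they close: fully open they stand 13 mm farther back than shut.
Start: joints at [-1.27, 0.207, 1.542, -0, 1.393, -0.15], TCP at [0.251, -0.518, 0.231] pointing down, gripper open.
Joint ranges: [-2.73, 2.73], [-0.86, 2.22], [0.23, 2.46], [-1.11, 4.25], [0.08, 2.63], [-2.82, 2.82]. Speed limits (rad/s): [2.79, 2.79, 3.14, 3.14, 3.14, 3.14].

INTERFACE

Orientations are given as [roll, pitch, yaw] about the fixed x, y, z axes, in that order (R = Rz(yaw) Ry(pitch) Rx(roll)).
In Python, from plant import env gives the robot as it stands.
- The arm moves only by the tool arm_command, never from a script. Its argument "series" is one flat list of numbers, 5 for each row, row after row: the shift along the world's x, y, z in m, then the turn about the world's z in rad, then the opening, from 0 (shut) to 1 (fully open). A call has 1 to 20 rows; each row is the pose to reach, as a shift and turn from the pose commanded when the call began; what a row does not reach only later rows make up. A row lasts 1/10 s, in which the tool goes at most 50 mm and 8.59 degrees, less where a joint would pass 70% of its speed; a pose out of reach is approached as far as the arm can. A call with a gripper value outside its range is refused whole. The fingers move at their own pace and stop on an object; "force" is the grip in N (left out, the last holds). Time passes only in rows, so rows that repeat a pose let the fingers close. It gives the time, the measured TCP pose, the force and the opening at its end, in the units of the state.
- env.sense(): the state, without advancing time (a new reading comes with each control period).
- env.read_camera(name): name is "side" or "top"; returns the picture (420x560x3 uint8, red, green, blue); there is no depth.
- env.camera_params(name): a dict with "fx", "fy", "cx", "cy" (pixels), "eye" and "rotation" of the camera in the world. Camera axes: x right, y down, z forward; pixel columns grow to the right and rows downward; lengths in m; the calibration is good to about 2 mm. A picture is of the moment at which its call begins. camera_params takes no time and is no camera call.
- env.sign_off(): hands the job in, once; it reports no verdict.
The state is a dict: "t": time; "qpos": joint angles; "joint_vel": joint speeds; "tau": joint torques, N m; "tcp_pos": TCP position; "ee_rot": TCP orientation; "contact_force": force on the tool from outside, world axes, zero at the start; "ft_torque": the same for the moment, N m; "opening": finger opening in m.
Only numpy, scipy, OpenCV 4.12 (cv2) and the standard library are available. Lean on these libraries where they do the work, as an engineer would, in place of code of your own. Each camera call takes 0.05 s, during which the arm holds its last target.

## Working session

There is one attempt and no reset: what is moved stays moved. The work goes in short steps, Python scripts to look and compute and a tool call to move; the robot and the scene stay as the last step left them, time stands still between calls to the robot, and variables do not carry over. Pictures are saved under pics/ and viewed, and the job is handed in when it is done.

Besides the shell and the picture viewer there is one more tool, called after ">>>" by a JSON object that holds its "name" and its "arguments", one argument or row to a line. arm_command: Moves the arm, as the interface text tells. Its arguments: {"type":"object","properties":{"series":{"type":"array"},"force":{"type":"number"}},"required":["series"]}

```bash
ls; mkdir -p pics; python3 - <<'E'
from plant import env
import cv2,numpy as np
for n in("side","top"):
    im=env.read_camera(n); cv2.imwrite(f"pics/{n}0.png",im[:,:,::-1])
    p=env.camera_params(n); print(n,{k:np.round(v,4).tolist() for k,v in p.items()})
s=env.sense(); print({k:np.round(v,4).tolist() for k,v in s.items()}, env.grasp_offset)
E
```

```text
pics
side {'fx': 423.5675, 'fy': 423.5675, 'cx': 280.0495, 'cy': 210.0853, 'eye': [0.3253, 0.7324, 0.8592], 'rotation': [-2.3684, -0.0055, -2.722]}
top {'fx': 479.1993, 'fy': 479.1993, 'cx': 281.0059, 'cy': 214.3558, 'eye': [0.433, 0.0521, 1.3625], 'rotation': [-2.9897, 0.0084, -1.5718]}
{'t': 0.1, 'qpos': [-1.2705, 0.2074, 1.5428, -0.0, 1.3936, -0.1505], 'joint_vel': [-0.0001, -0.0046, -0.0048, -0.0008, 0.0009, 0.0005], 'tau': [-0.001, -38.4095, -29.2549, -0.0003, 0.0049, -0.0], 'tcp_pos': [0.2503, -0.5169, 0.2302], 'ee_rot': [-1.5705, 0.0021, -1.12], 'contact_force': [1.6542, 0.6168, -1.0112], 'ft_torque': [-0.0439, -0.0205, 0.0778], 'opening': 0.0855} 0.0187
```

View pics/side0.png

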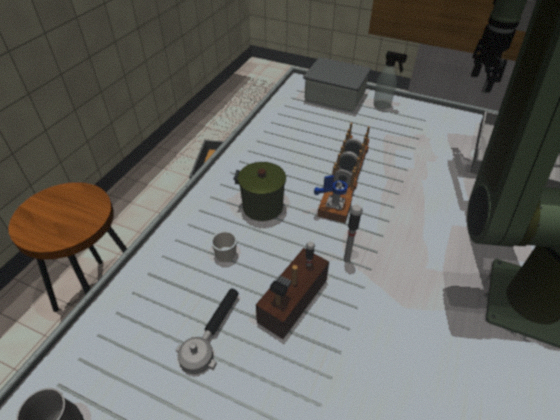

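View pics/top0.png

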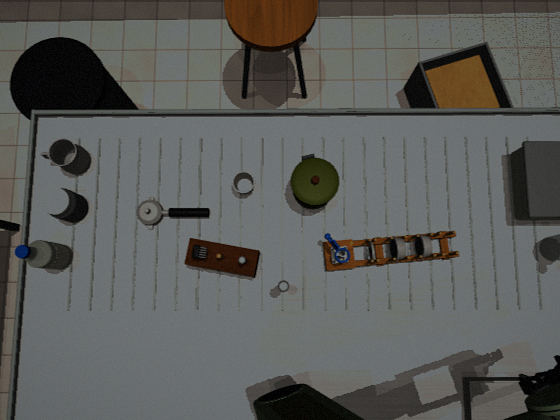

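```bash
python3 - <<'E'
import cv2,numpy as np
s=cv2.imread("pics/side0.png");t=cv2.imread("pics/top0.png")
def c(im,x0,x1,y0,y1,k):
    return np.clip(cv2.resize(im[y0:y1,x0:x1],None,fx=k,fy=k,interpolation=cv2.INTER_CUBIC).astype(float)*1.5,0,255).astype(np.uint8)
cv2.imwrite("pics/s1.png",c(s,250,380,170,340,3.5))
cv2.imwrite("pics/s2.png",c(s,310,380,120,220,6))
cv2.imwrite("pics/t1.png",c(t,180,300,225,300,6))
cv2.imwrite("pics/t2.png",c(t,315,465,220,280,5))
E
```

```text
(no output)
```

View pics/s1.png

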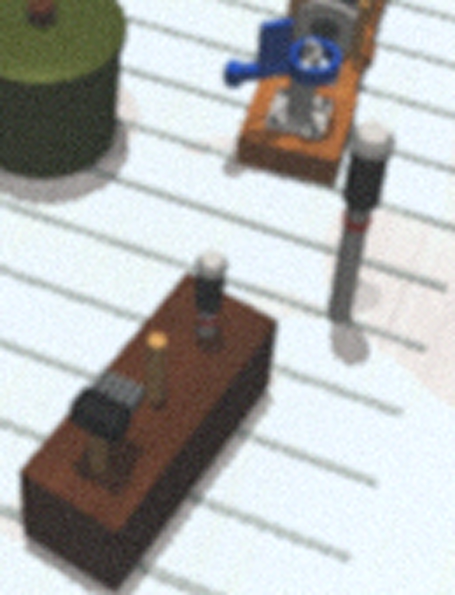

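View pics/s2.png

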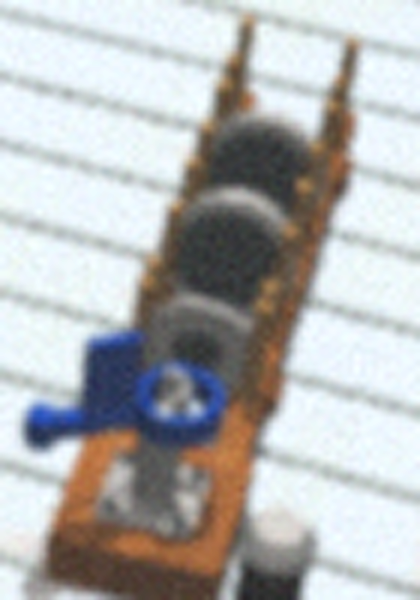

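View pics/t1.png

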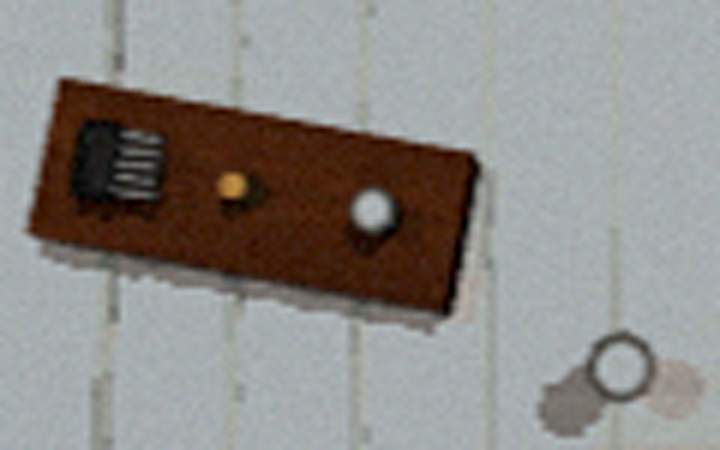

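View pics/t2.png

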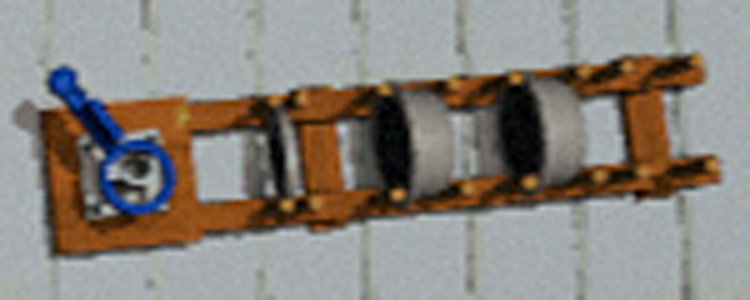

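```bash
cat > h.py <<'E'
from plant import env
import cv2,numpy as np
from scipy.spatial.transform import Rotation as Ro
from scipy.optimize import least_squares
P={n:env.camera_params(n) for n in("side","top")}
def proj(n,X):
    p=P[n]; R=Ro.from_euler('xyz',p['rotation']).as_matrix()
    c=(np.atleast_2d(X)-p['eye'])@R
    return np.c_[p['fx']*c[:,0]/c[:,2]+p['cx'],p['fy']*c[:,1]/c[:,2]+p['cy']]
def onz(n,uv,z):
    p=P[n]; R=Ro.from_euler('xyz',p['rotation']).as_matrix()
    uv=np.atleast_2d(uv); d=np.c_[(uv[:,0]-p['cx'])/p['fx'],(uv[:,1]-p['cy'])/p['fy'],np.ones(len(uv))]@R.T
    e=np.array(p['eye']); return e+d*((z-e[2])/d[:,2])[:,None]
def tri(us,ut):
    f=lambda X:np.r_[proj("side",X)[0]-us,proj("top",X)[0]-ut]
    r=least_squares(f,[.5,0,.1]); return r.x,r.fun
def crop(im,x0,x1,y0,y1,k,name,g=1.5):
    cv2.imwrite(name,np.clip(cv2.resize(im[y0:y1,x0:x1],None,fx=k,fy=k,interpolation=cv2.INTER_CUBIC).astype(float)*g,0,255).astype(np.uint8))
E
python3 - <<'E'
from h import *
np.set_printoptions(precision=4,suppress=True)
print(proj("side",[.25,-.517,.23]),proj("top",[.25,-.517,.23]))
print("cap tri",tri([310.1,244.6],[241.6,259.9]))
print("cap top",onz("top",[241.6,259.9],.147),onz("side",[310.1,244.6],.147))
# block corners top
def b(X,Y): return (180+(X+.5)/6-.5,225+(Y+.5)/6-.5)
c=onz("top",[b(62,80),b(475,155),b(447,315),b(30,235)],.075);print(c)
print("ctr",c.mean(0)); 
# lookalike
print("look", tri([250+372/3.5,170+138/3.5],b(621,367)))
# lever knob and ring
def b2(X,Y): return (315+X/5-.4,220+Y/5-.4)
def b3(X,Y): return (310+X/6-.4,120+Y/6-.4)
print("ring",tri(b3(181,403),b2(137,177)), onz("top",b2(137,177),.097))
print("knob",onz("top",b2(62,80),.09), tri(b3(40,428),b2(62,80)))
# rack rails
print(onz("top",[b2(45,112),b2(55,252),b2(200,240),b2(190,100)],.02))
E
```

```text
[[478.1131  88.3623]] [[536.0971 369.0445]]
cap tri (array([0.5031, 0.1623, 0.1437]), array([ 0.0907,  0.0189, -0.0228, -0.1052]))
cap top [[0.5026 0.1619 0.147 ]] [[0.5025 0.1649 0.147 ]]
[[0.5662 0.3088 0.075 ]
 [0.5321 0.1226 0.075 ]
 [0.461  0.1346 0.075 ]
 [0.4967 0.3212 0.075 ]]
ctr [0.514  0.2218 0.075 ]
look (array([0.4368, 0.0567, 0.1836]), array([-0.3276, -0.0645,  0.0591,  0.3601]))
ring (array([ 0.5174, -0.0989,  0.0917]), array([-0.367 , -0.0746,  0.0702,  0.3638])) [[ 0.518  -0.0981  0.097 ]]
knob [[ 0.5702 -0.0601  0.09  ]] (array([ 0.5695, -0.0603,  0.0892]), array([-0.268 , -0.0563,  0.0602,  0.2681]))
[[ 0.5597 -0.0564  0.02  ]
 [ 0.4815 -0.0609  0.02  ]
 [ 0.4881 -0.1416  0.02  ]
 [ 0.5663 -0.1379  0.02  ]]
```

In the top view, two things could be taken for the peg. One is the capped peg in the block, top (242,260) and side (310,250). The other is a larger free-standing one with black grip and red ring, top (283,286) and side (355,220), about 184 mm tall. The crop shows the block one is the smaller, so it is the peg. The dowel at top (219,256) and the brush at top (200,252) are other items. The tube is at about top (341,255), with its lever open.

>>> {"name": "arm_command", "arguments": {
  "series": [0,0,0.1,0,0.6,0,0,0.1,0,0.6,0.252,0.679,0.1,0.935,0.6,0.252,0.679,0.1,0.935,0.6,0.252,0.679,0.1,0.935,0.6,0.252,0.679,0.1,0.935,0.6,0.252,0.679,0.1,0.935,0.6,0.252,0.679,0.1,0.935,0.6,0.252,0.679,0.1,0.935,0.6,0.252,0.679,0.1,0.935,0.6,0.252,0.679,0.1,0.935,0.6,0.252,0.679,0.1,0.935,0.6,0.252,0.679,0.1,0.935,0.6,0.252,0.679,0.1,0.935,0.6,0.252,0.679,0.1,0.935,0.6,0.252,0.679,0.1,0.935,0.6,0.252,0.679,0.1,0.935,0.6,0.252,0.679,0.1,0.935,0.6,0.252,0.679,0,0.935,0.6,0.252,0.679,-0.04,0.935,0.6]
}}

```text
t: 2.1
tcp_pos: [0.5038, 0.1612, 0.2319]
ee_rot: [-1.57, -0.005, -0.185]
contact_force: [1.3, -0.2, -1.3]
opening: 0.0512
```

```bash
python3 - <<'E'
from h import *
for n in("side","top"):
    im=env.read_camera(n)[:,:,::-1]; cv2.imwrite(f"pics/{n}1.png",im)
    (crop(im,250,380,170,340,3.5,"pics/s3.png") if n=="side" else crop(im,180,300,215,300,6,"pics/t3.png"))
print({k:np.round(v,4).tolist() for k,v in env.sense().items()})
E
```

```text
{'t': 2.2, 'qpos': [0.1455, 0.1115, 1.671, -0.0005, 1.3797, 0.3313], 'joint_vel': [-0.0006, -0.0504, -0.1432, 0.0031, 0.0638, -0.0003], 'tau': [-0.1558, -37.0146, -32.7039, -0.0112, -0.8264, -0.0015], 'tcp_pos': [0.4949, 0.1595, 0.222], 'ee_rot': [-1.5779, 0.0193, -0.1858], 'contact_force': [-1.3043, 0.4214, -1.5499], 'ft_torque': [0.0326, -0.0214, -0.0221], 'opening': 0.0514}
```

View pics/s3.png

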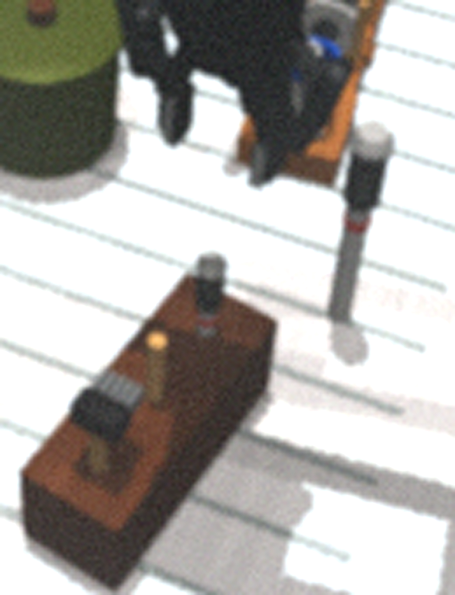

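View pics/t3.png

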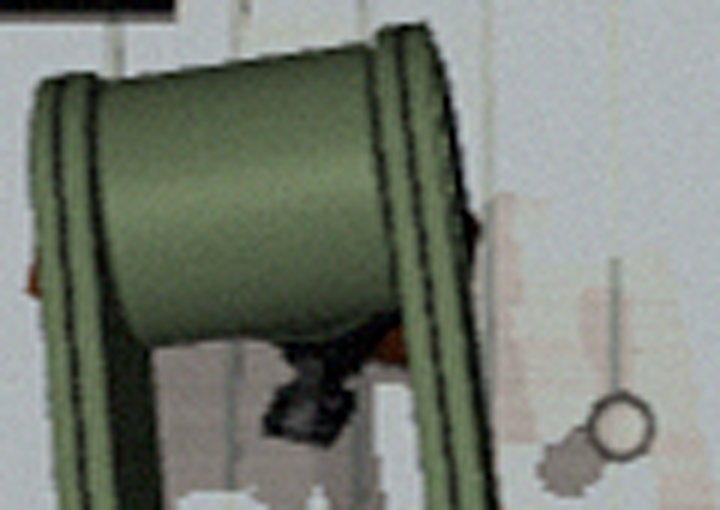

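```bash
python3 - <<'E'
from h import *
s=env.sense();print(s['t'],s['tcp_pos'],s['ee_rot'])
X=s['tcp_pos']; a=s['ee_rot'][2]; d=np.array([np.cos(a),np.sin(a),0])*.033
print(proj("side",[X,X+d,X-d]))
E
```

```text
2.2 [0.49490343 0.15949592 0.2219978 ] [-1.57793975  0.01931124 -0.18580102]
[[316.55326886 220.53562374]
 [302.99981132 213.88460704]
 [330.51820319 227.38856227]]
```

>>> {"name": "arm_command", "arguments": {
  "series": [0,0,0,0,0.6,0,0,0,0,0.6,0,0,0,0,0.6]
}}

```text
t: 2.5
tcp_pos: [0.5051, 0.1615, 0.2353]
ee_rot: [-1.569, -0.007, -0.186]
contact_force: [-0.2, 0.1, -0.4]
opening: 0.0511
```

>>> {"name": "arm_command", "arguments": {
  "series": [0,0,0,0,0.6,0,0,0,0,0.6,0,0,0,0,0.6]
}}

```text
t: 2.8
tcp_pos: [0.5029, 0.1615, 0.2321]
ee_rot: [-1.57, -0.001, -0.185]
contact_force: [0.1, -0.6, -0.8]
opening: 0.0511
```

>>> {"name": "arm_command", "arguments": {
  "series": [0,0,-0.03,0,0.6,0,0,-0.06,0,0.6,0,0,-0.085,0,0.6,0,0,-0.105,0,0.6,0,0,-0.12,0,0.6,0,0,-0.129,0,0.6,0,0,-0.133,0,0.6,0,0,-0.133,0,0.6,0,0,-0.133,0,0.6,0,0,-0.133,0,0.6,0,0,-0.133,0,0.6]
}}

```text
t: 3.9
tcp_pos: [0.5031, 0.1615, 0.0991]
ee_rot: [-1.57, -0.002, -0.185]
contact_force: [-0.2, -0.3, 1.4]
opening: 0.0516
```

```bash
python3 - <<'E'
from h import *
im=env.read_camera("side")[:,:,::-1]; crop(im,250,380,170,340,3.5,"pics/s4.png")
print({k:np.round(v,4).tolist() for k,v in env.sense().items()})
E
```

```text
{'t': 3.95, 'qpos': [0.1468, 0.258, 1.7766, 0.0001, 1.1056, 0.3318], 'joint_vel': [0.0026, 0.0039, 0.0042, -0.0003, -0.0005, 0.0006], 'tau': [-0.0028, -36.1956, -24.8948, -0.0001, -0.006, -0.0], 'tcp_pos': [0.503, 0.1615, 0.099], 'ee_rot': [-1.5703, -0.0012, -0.185], 'contact_force': [-0.745, -0.0728, -0.4243], 'ft_torque': [-0.0303, 0.0216, 0.0589], 'opening': 0.0514}
```

View pics/s4.png

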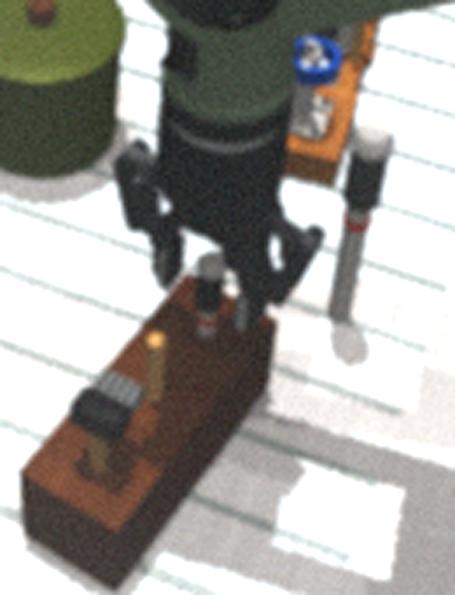

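The side view shows the peg, crop (210,290), centred between the fingertips at (170,275) and (248,320). Closing on it.

>>> {"name": "arm_command", "arguments": {
  "series": [0,0,0,0,0,0,0,0,0,0,0,0,0,0,0,0,0,0,0,0,0,0,0,0,0,0,0,0,0,0,0,0,0,0,0,0,0,0,0,0,0,0,0,0,0,0,0,0,0,0],
  "force": 60
}}

```text
t: 4.95
tcp_pos: [0.5025, 0.1615, 0.0985]
ee_rot: [-1.571, 0.0, -0.185]
contact_force: [-1.2, 0.1, 5.8]
opening: 0.0164
```

```bash
python3 - <<'E'
from h import *
im=env.read_camera("side")[:,:,::-1]; crop(im,250,380,170,340,3.5,"pics/s5.png")
print({k:np.round(v,4).tolist() for k,v in env.sense().items()})
E
```

```text
{'t': 5.0, 'qpos': [0.1468, 0.2586, 1.7771, 0.0001, 1.1059, 0.3318], 'joint_vel': [0.0015, -0.0003, -0.0008, -0.0005, -0.0005, 0.0019], 'tau': [-0.4054, -33.9797, -24.0369, -0.1716, -0.7335, 0.0011], 'tcp_pos': [0.5025, 0.1615, 0.0985], 'ee_rot': [-1.5707, -0.0, -0.1851], 'contact_force': [-2.1059, -0.7865, 4.3816], 'ft_torque': [0.051, 0.4711, 0.007], 'opening': 0.0168}
```

View pics/s5.png

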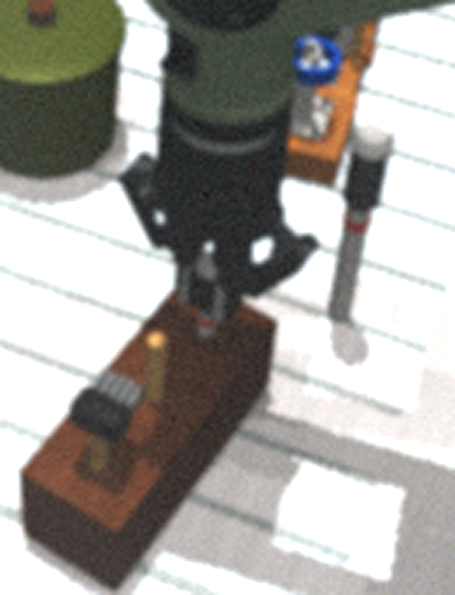

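>>> {"name": "arm_command", "arguments": {
  "series": [0,0,0.01,0,0,0,0,0.02,0,0,0,0,0.03,0,0,0,0,0.04,0,0,0,0,0.05,0,0,0,0,0.06,0,0,0,0,0.075,0,0,0,0,0.09,0,0,0,0,0.11,0,0,0,0,0.13,0,0,0,0,0.15,0,0,0,0,0.17,0,0,0,0,0.185,0,0,0,0,0.195,0,0,0,0,0.2,0,0,0,0,0.2,0,0,0,0,0.2,0,0,0,0,0.2,0,0]
}}

```text
t: 6.8
tcp_pos: [0.5019, 0.1614, 0.2971]
ee_rot: [-1.572, 0.002, -0.185]
contact_force: [0.6, 0.6, -2.4]
opening: 0.0161
```

```bash
python3 - <<'E'
from h import *
im=env.read_camera("side")[:,:,::-1]; crop(im,230,390,120,340,2.7,"pics/s6.png")
print({k:np.round(v,4).tolist() for k,v in env.sense().items()})
E
```

```text
{'t': 6.85, 'qpos': [0.1468, 0.061, 1.5695, 0.0, 1.5133, 0.3318], 'joint_vel': [-0.0011, 0.0004, -0.0035, -0.0006, -0.0001, -0.0024], 'tau': [0.0059, -34.1393, -31.3275, 0.0009, 0.0082, 0.0], 'tcp_pos': [0.502, 0.1613, 0.2971], 'ee_rot': [-1.5715, 0.002, -0.185], 'contact_force': [0.8658, -0.5043, -2.637], 'ft_torque': [-0.0111, 0.0657, -0.0319], 'opening': 0.0162}
```

View pics/s6.png

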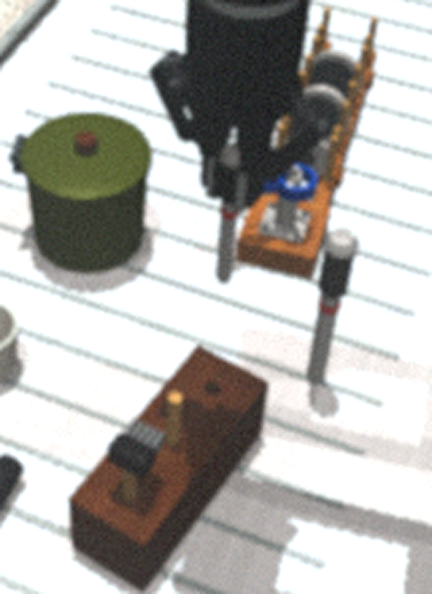

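```bash
python3 - <<'E'
from h import *
t=cv2.imread("pics/top0.png"); s=cv2.imread("pics/side0.png")
crop(t,318,360,228,275,12,"pics/t5.png",2.0); crop(s,310,360,170,220,12,"pics/s7.png",2.0)
E
```

```text
(no output)
```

View pics/t5.png

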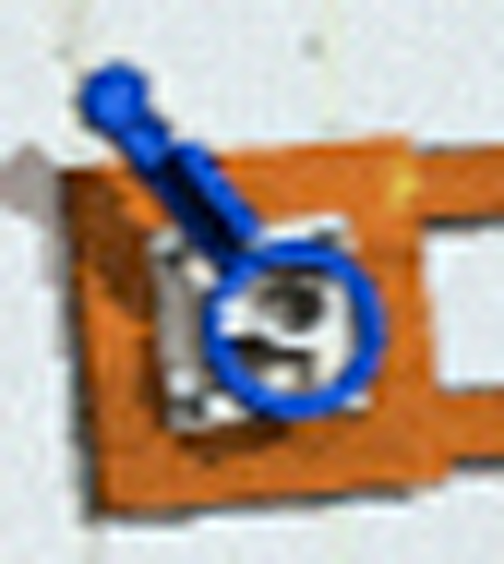

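View pics/s7.png

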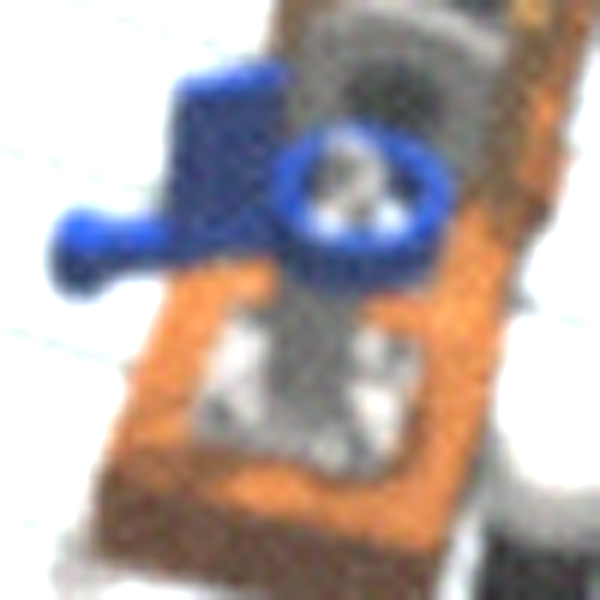

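```bash
python3 - <<'E'
from h import *
np.set_printoptions(precision=4,suppress=True)
T=lambda X,Y:(318+(X+.5)/12-.5,228+(Y+.5)/12-.5)
S=lambda X,Y:(310+(X+.5)/12-.5,170+(Y+.5)/12-.5)
pv=onz("top",T(293,328),.097)[0];print("pivot",pv,onz("side",S(364,190),.097))
th=.083
print("tube via pivot",pv[:2]+.006*np.array([np.cos(th),np.sin(th)]), "hole",onz("top",T(288,298),.1))
for z in(.02,.03,.035,.04):
  c=onz("top",[T(*p) for p in((150,240),(350,215),(375,405),(175,430))],z);print("plate",z,c.mean(0))
  c=onz("side",[S(*p) for p in((230,315),(415,345),(395,475),(195,435))],z);print("plate side",z,c.mean(0))
c=onz("side",[S(95,555),S(430,600)],0);print(c)
print("plate tri",tri(S(309,392),T(262,322)))
print("ring tri",tri(S(364,190),T(293,328)))
# rails yaw from first image t2 crop outer edges
b2=lambda X,Y:(315+X/5-.4,220+Y/5-.4)
for a,b in(((200,108),(690,62)),((205,228),(715,178))):
  A,B=onz("top",[b2(*a),b2(*b)],.03);d=A-B;print("yaw",np.arctan2(-d[0],d[1]))
k=onz("top",T(115,97),.09)[0];d=k-pv;print("lever",np.degrees(np.arctan2(d[1],d[0])),np.hypot(*d[:2]))
# wing top line
w=onz("top",[T(190,150),T(245,225)],.136);print("wing",w)
E
```

```text
pivot [ 0.5183 -0.098   0.097 ] [[ 0.5166 -0.0987  0.097 ]]
tube via pivot [ 0.5243 -0.0975] hole [[ 0.5247 -0.0967  0.1   ]]
plate 0.02 [ 0.5249 -0.1001  0.02  ]
plate side 0.02 [ 0.5254 -0.1102  0.02  ]
plate 0.03 [ 0.5242 -0.099   0.03  ]
plate side 0.03 [ 0.5231 -0.1002  0.03  ]
plate 0.035 [ 0.5238 -0.0984  0.035 ]
plate side 0.035 [ 0.5219 -0.0952  0.035 ]
plate 0.04 [ 0.5235 -0.0978  0.04  ]
plate side 0.04 [ 0.5207 -0.0901  0.04  ]
[[ 0.5581 -0.0581  0.    ]
 [ 0.4823 -0.0766  0.    ]]
plate tri (array([ 0.5234, -0.0989,  0.0311]), array([-0.2664, -0.0542,  0.0518,  0.2661]))
ring tri (array([ 0.5174, -0.0982,  0.0974]), array([-0.3464, -0.0704,  0.0663,  0.3432]))
yaw 0.09200074282576849
yaw 0.0958040082417973
lever 36.00925118349276 0.06402320033572392
wing [[ 0.5537 -0.0722  0.136 ]
 [ 0.5377 -0.0836  0.136 ]]
```

>>> {"name": "arm_command", "arguments": {
  "series": [0.001,-0.01,0,-0.05,0,0.003,-0.03,0,-0.15,0,0.005,-0.06,0,-0.25,0,0.008,-0.1,0,-0.37,0,0.012,-0.14,0,-0.48,0,0.015,-0.18,0,-0.58,0,0.018,-0.21,0,-0.68,0,0.02,-0.235,0,-0.74,0,0.0215,-0.252,0,-0.77,0,0.022,-0.2595,0,-0.775,0,0.022,-0.2595,0,-0.775,0,0.022,-0.2595,-0.02,-0.775,0,0.022,-0.2595,-0.04,-0.775,0,0.022,-0.2595,-0.06,-0.775,0,0.022,-0.2595,-0.075,-0.775,0,0.022,-0.2595,-0.08,-0.775,0,0.022,-0.2595,-0.08,-0.775,0,0.022,-0.2595,-0.08,-0.775,0,0.022,-0.2595,-0.08,-0.775,0,0.022,-0.2595,-0.08,-0.775,0]
}}

```text
t: 8.85
tcp_pos: [0.5252, -0.0982, 0.2194]
ee_rot: [-1.57, -0.002, -0.96]
contact_force: [0.2, -0.6, -2.1]
opening: 0.017
```

```bash
cat > look.py <<'E'
from h import *
import sys
k=sys.argv[1]
np.set_printoptions(precision=4,suppress=True)
s=env.sense();print({a:np.round(s[a],4).tolist() for a in('t','tcp_pos','ee_rot','qpos','contact_force','ft_torque','opening')})
for n in("side","top"):
    im=env.read_camera(n)[:,:,::-1]; cv2.imwrite(f"pics/{n}_{k}.png",im)
    crop(im,300,375,120,220,6,f"pics/s_{k}.png",1.8) if n=="side" else crop(im,300,370,215,280,8,f"pics/t_{k}.png",2)
X=np.array(s['tcp_pos'])
for nm,dz in(("cap",.0485),("ring",-.0135),("foot",-.0855)):
    print(nm,proj("side",X+[0,0,dz]),proj("top",X+[0,0,dz]))
E
python3 look.py a
```

```text
{'t': 8.85, 'tcp_pos': [0.5252, -0.0982, 0.2194], 'ee_rot': [-1.5695, -0.0016, -0.9599], 'qpos': [-0.3469, 0.1291, 1.6567, 0.0001, 1.3538, 0.6129], 'contact_force': [0.1735, -0.6261, -2.1227], 'ft_torque': [0.0128, -0.0195, -0.0056], 'opening': 0.017}
cap [[344.0091 131.4758]] [[350.7417 246.8124]]
ring [[341.1809 152.1708]] [[347.2595 248.9798]]
foot [[338.1812 174.1207]] [[343.6522 251.2251]]
```

View pics/s_a.png

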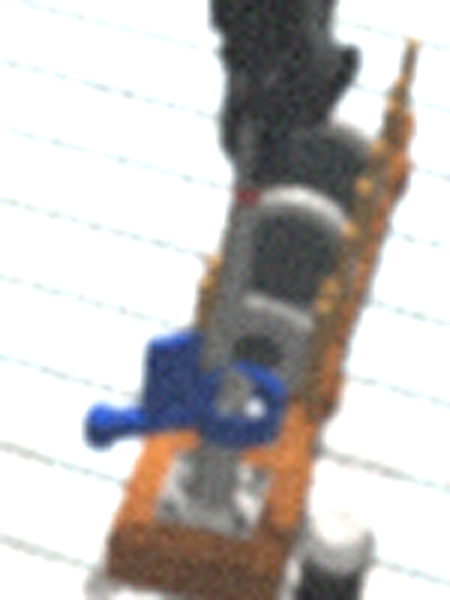

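View pics/t_a.png

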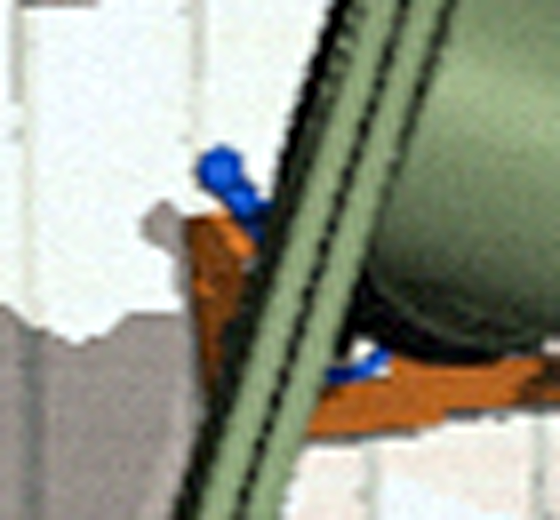

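```bash
python3 - <<'E'
from h import *
im=cv2.imread("pics/side_a.png"); crop(im,322,364,140,195,12,"pics/s_a2.png",2.2)
d=im.astype(int); R=d[:,:,2]-d[:,:,1]
print(R[145:160,336:347])
E
```

```text
[[-9 -6 -2  1 -4  2 -2  3 -2  0  0]
 [-7 -8 -3 -4  1  0 -6 -2 -2  0 -3]
 [-4 -6 -4 -5  2 -1 -2 -1 -3 -1 -2]
 [-8 -6 -2 -5 -4 -2 -2  1  1 -1 -1]
 [-7 -9 -6 -4  1 -2  1  1 -1 -2 -4]
 [-4 -7 -3  5  2  1 -2  1  0 -3  4]
 [-2 -4  1  8 12 10 10  6  3  3 -1]
 [-1 -2  1 18 27 27 23 11  3  1  4]
 [-4 -5  0 11 21 24 17  6  3  2  1]
 [-8 -6  1  5  7 10  9  0  0 -4  0]
 [-3 -1 -2  2  0  2 -1  1 -1  1  1]
 [-1 -2  2  2  0  0  3 -3  0  0 -5]
 [-6 -4  1 -2 -1 -4 -4 -1 -2  0 -2]
 [-5 -3  3  0  0 -1 -2 -5 -4  0  1]
 [ 1  0  2 -1  0  1 -2 -1 -5 -1  2]]
```

View pics/s_a2.png

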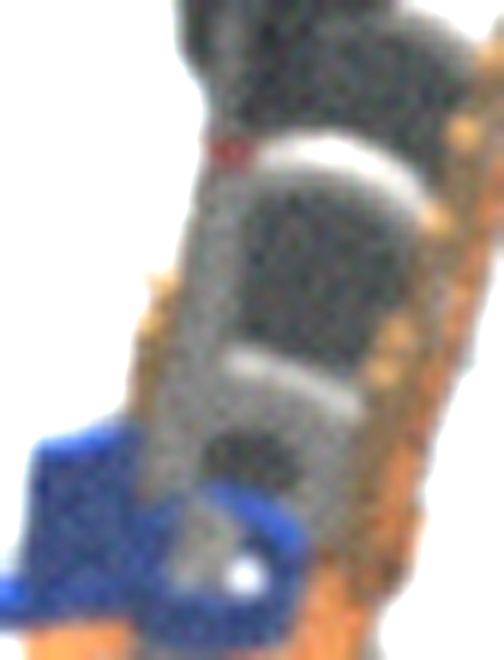

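>>> {"name": "arm_command", "arguments": {
  "series": [-0.0015,0,-0.01,0,0,-0.0015,0,-0.02,0,0,-0.0015,0,-0.026,0,0,-0.0015,0,-0.028,0,0,-0.0015,0,-0.028,0,0,-0.0015,0,-0.028,0,0,-0.0015,0,-0.028,0,0]
}}

```text
t: 9.65
tcp_pos: [0.5234, -0.0982, 0.1907]
ee_rot: [-1.57, -0.001, -0.96]
contact_force: [-0.1, -0.6, -2.9]
opening: 0.0165
```

```bash
python3 look.py b; python3 - <<'E'
from h import *
im=np.mean([env.read_camera("side")[:,:,::-1].astype(float) for _ in range(6)],0)
cv2.imwrite("pics/b_avg.png",im); np.save("b.npy",im)
crop(im,318,360,150,200,12,"pics/s_b2.png",2.2)
print(env.sense()['tcp_pos'])
E
```

```text
{'t': 9.65, 'tcp_pos': [0.5234, -0.0982, 0.1907], 'ee_rot': [-1.5703, -0.0007, -0.96], 'qpos': [-0.348, 0.1536, 1.6908, -0.0, 1.2962, 0.6119], 'contact_force': [-0.0972, -0.5911, -2.8622], 'ft_torque': [0.0103, -0.061, 0.0286], 'opening': 0.0165}
cap [[343.3681 141.4518]] [[349.1026 248.6017]]
ring [[340.619  161.3494]] [[345.7878 250.6251]]
foot [[337.6983 182.4891]] [[342.3447 252.7268]]
[ 0.52304565 -0.09806474  0.19036934][ WARN:0@18.502] global loadsave.cpp:1063 imwrite_ Unsupported depth image for selected encoder is fallbacked to CV_8U.
```

View pics/s_b2.png

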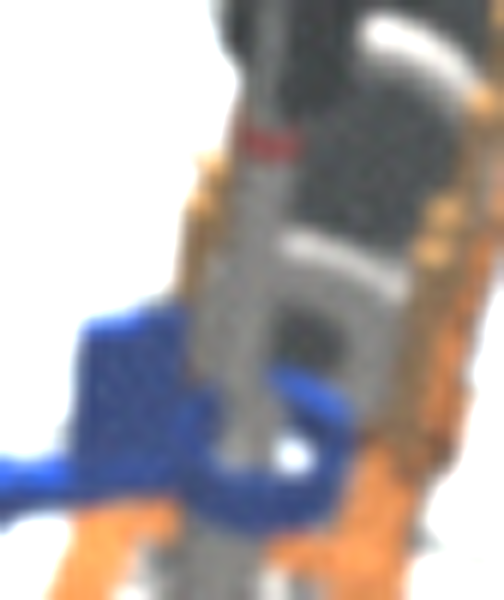

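View pics/t_b.png

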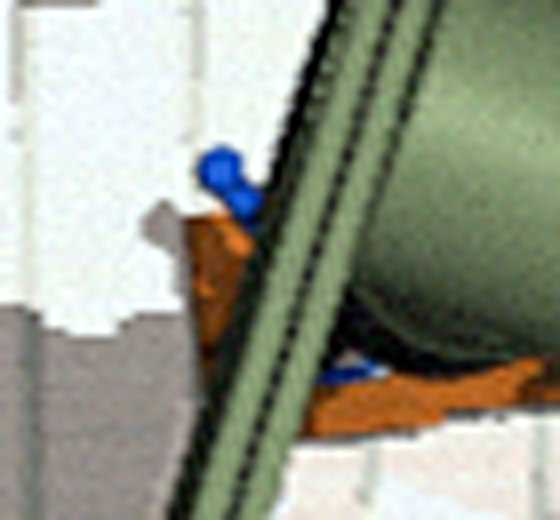

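```bash
python3 - <<'E'
from h import *
a=cv2.imread("pics/side0.png").astype(float); b=np.load("b.npy")
d=np.abs(b-a).sum(2); d=np.repeat(d[:,:,None],3,2)
A=cv2.resize(np.hstack([a[165:200,322:356]*2,b[165:200,322:356]*2,d[165:200,322:356]*2]),None,fx=7.8,fy=12,interpolation=cv2.INTER_CUBIC)
A=np.hstack([cv2.resize(x[165:200,322:356]*2,None,fx=7.8,fy=7.8*1.0,interpolation=cv2.INTER_NEAREST) for x in(a,b,d)])
print(A.shape); cv2.imwrite("pics/cmp.png",np.clip(A,0,255).astype(np.uint8))
E
```

```text
(273, 795, 3)
```

View pics/cmp.png

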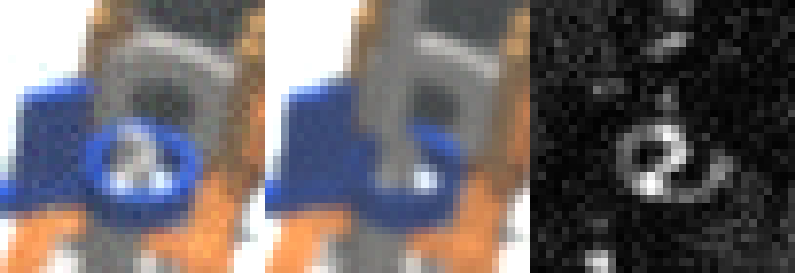

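>>> {"name": "arm_command", "arguments": {
  "series": [0,0,-0.003,0,0,0,0,-0.006,0,0,0,0,-0.008,0,0,0,0,-0.01,0,0,0,0,-0.01,0,0]
}}

```text
t: 10.55
tcp_pos: [0.5227, -0.098, 0.1797]
ee_rot: [-1.571, 0.001, -0.96]
contact_force: [-1.1, 0.1, -1.8]
opening: 0.0164
```

```bash
python3 -c "
from h import *
s=env.sense();print({a:np.round(s[a],4).tolist() for a in('t','tcp_pos','ee_rot','contact_force','ft_torque')})"
```

```text
{'t': 10.55, 'tcp_pos': [0.5227, -0.098, 0.1797], 'ee_rot': [-1.5714, 0.0008, -0.96], 'contact_force': [-1.1042, 0.0743, -1.7532], 'ft_torque': [-0.0145, -0.021, 0.007]}
```

>>> {"name": "arm_command", "arguments": {
  "series": [0,0,-0.003,0,0,0,0,-0.006,0,0,0,0,-0.008,0,0,0,0,-0.01,0,0,0,0,-0.01,0,0]
}}

```text
t: 11.05
tcp_pos: [0.5227, -0.0979, 0.1698]
ee_rot: [-1.571, 0.001, -0.96]
contact_force: [-0.9, -0.8, -1.3]
opening: 0.0167
```

```bash
python3 look.py c
```

```text
{'t': 11.05, 'tcp_pos': [0.5227, -0.0979, 0.1698], 'ee_rot': [-1.5713, 0.0007, -0.96], 'qpos': [-0.3481, 0.1757, 1.7115, 0.0, 1.2553, 0.612], 'contact_force': [-0.8788, -0.8004, -1.3095], 'ft_torque': [0.0213, 0.0143, -0.0491], 'opening': 0.0167}
cap [[342.6442 148.4755]] [[347.8494 249.5902]]
ring [[339.9615 167.8201]] [[344.655  251.5287]]
foot [[337.108  188.3967]] [[341.3306 253.5462]]
```

View pics/s_c.png

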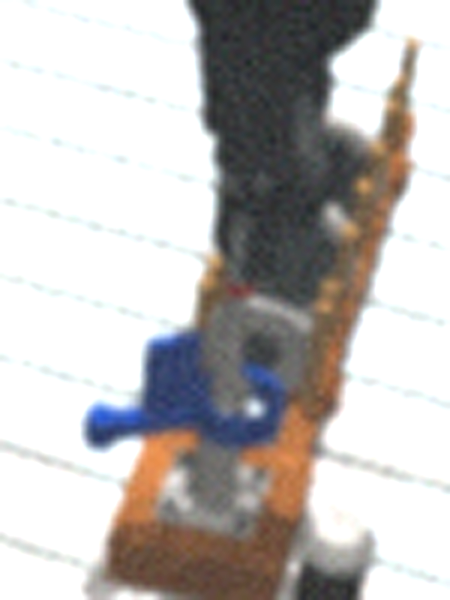

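>>> {"name": "arm_command", "arguments": {
  "series": [0,0,-0.004,0,0,0,0,-0.008,0,0,0,0,-0.012,0,0,0,0,-0.016,0,0,0,0,-0.02,0,0,0,0,-0.024,0,0,0,0,-0.026,0,0,0,0,-0.026,0,0]
}}

```text
t: 11.95
tcp_pos: [0.5226, -0.098, 0.1437]
ee_rot: [-1.571, 0.001, -0.96]
contact_force: [-0.5, -0.6, -2.1]
opening: 0.0167
```

```bash
python3 -c "
from h import *
s=env.sense();print({a:np.round(s[a],4).tolist() for a in('t','tcp_pos','ee_rot','contact_force','ft_torque')})"
```

```text
{'t': 11.95, 'tcp_pos': [0.5226, -0.098, 0.1437], 'ee_rot': [-1.5715, 0.0008, -0.96], 'contact_force': [-0.5032, -0.6392, -2.0807], 'ft_torque': [-0.092, 0.1331, -0.0316]}
```

>>> {"name": "arm_command", "arguments": {
  "series": [0,0,-0.004,0,0,0,0,-0.008,0,0,0,0,-0.012,0,0,0,0,-0.016,0,0,0,0,-0.02,0,0,0,0,-0.024,0,0,0,0,-0.027,0,0,0,0,-0.029,0,0,0,0,-0.03,0,0,0,0,-0.03,0,0,0,0,-0.03,0,0]
}}

```text
t: 13.05
tcp_pos: [0.5228, -0.0981, 0.1141]
ee_rot: [-1.571, 0.0, -0.96]
contact_force: [-0.5, -1.6, -2.8]
opening: 0.0167
```

```bash
python3 look.py d;  python3 - <<'E'
from h import *
im=np.mean([env.read_camera("side")[:,:,::-1].astype(float) for _ in range(4)],0)
crop(im,318,360,155,205,12,"pics/s_d2.png",2.2)
E
```

```text
{'t': 13.05, 'tcp_pos': [0.5228, -0.0981, 0.1141], 'ee_rot': [-1.5711, 0.0002, -0.96], 'qpos': [-0.3481, 0.2449, 1.7565, -0.0002, 1.1405, 0.6119], 'contact_force': [-0.4613, -1.6251, -2.8109], 'ft_torque': [-0.3004, 0.2016, 0.0094], 'opening': 0.0167}
cap [[340.1889 165.9014]] [[345.0114 251.2903]]
ring [[337.6977 183.876 ]] [[342.0949 253.0613]]
foot [[335.0396 203.0549]] [[339.045  254.9132]]
```

View pics/s_d2.png

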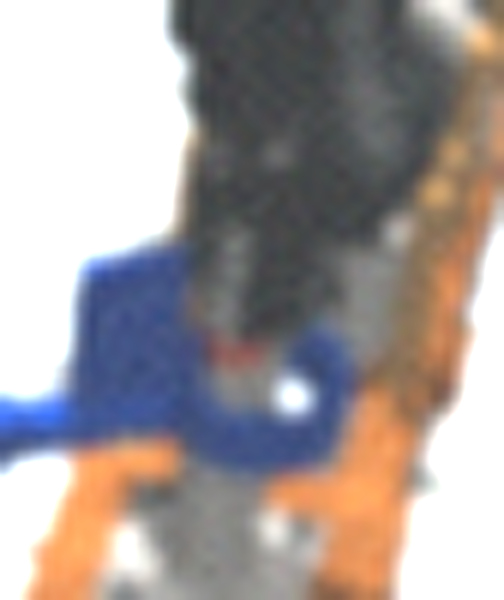

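View pics/t_d.png

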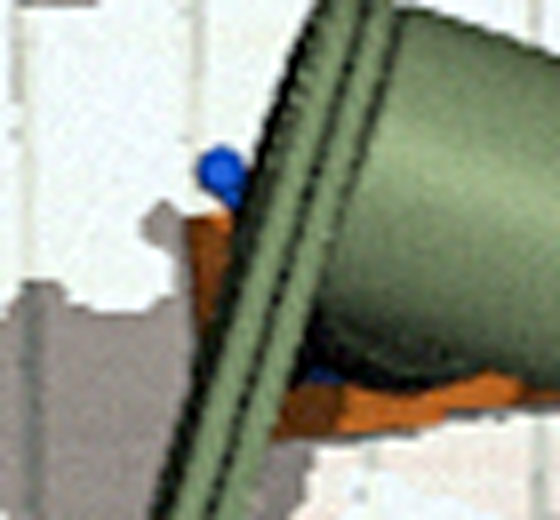

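```bash
python3 - <<'E'
from h import *
d=np.mean([env.read_camera("side")[:,:,::-1].astype(float) for _ in range(4)],0)
np.save("d.npy",d); b=np.load("b.npy")
for nm,im,X,(r0,r1) in(("b",b,[.5231,-.0981,.1905],(156,168)),("d",d,np.array(env.sense()['tcp_pos']),(178,191))):
    w=im[r0:r1,333:346,2]-im[r0:r1,333:346,1]; 
    print(np.round(w).astype(int)); 
    w=np.clip(w-4,0,None); 
    # mask out wood: 
    print(w.sum(),(w.sum(1)*np.arange(r0,r1)).sum()/w.sum(),(w.sum(0)*np.arange(333,346)).sum()/w.sum())
    X=np.array(X);print(X, proj("side",X+[0,0,-.011]))
E
```

```text
[[-5 -4 -4 -4 -2 -2 -2 -2 -2 -1 -3 -2 -1]
 [-7 -8 -6 -3  0 -1 -2  0 -1 -1 -2 -1 -2]
 [-7 -7 -6 -5  3  3  0 -2 -2 -2 -2 -2 -2]
 [-8 -6 -5  0  6  7  2 -2 -1  0 -1 -2  1]
 [-7 -4 -2  2 10 13  8  5  4  7  1 -2 -2]
 [-4 -1  1  3 12 20 23 19 18 14  6 -1  0]
 [-1  4  9  8 11 16 23 25 24 18  6 -2 -4]
 [-2  9 20 17  9  7 10 13 14  8  1 -2 -2]
 [-4  7 19 17  9  3  1  2  2  0 -1 -1 -1]
 [ 1 12 16 12  6  1  1  0 -1  0 -3 -2 -2]
 [ 9 20 20 12  4  0  0  1 -1  0 -1 -1 -2]
 [ 9 20 18 11  5  1  0  1  0 -1 -3 -3 -2]]
442.5 163.07871939736344 337.55141242937844
[ 0.5231 -0.0981  0.1905] [[340.81056787 160.69678952]]
[[-2 -1  0 -2 -1 -2  0 -2 -2 -1 -3 -2 -2]
 [-3  1 -1 -2 -2 -3 -2 -2 -1 -1 -2 -2 -2]
 [ 0  3  0 -1  0  0 -2 -3  0  0 -1 -3  0]
 [ 0  4  1  2  0 -1 -1 -2  0 -1 -2 -4 -1]
 [-4  2  5  4  3  2  1  1  1 -1 -5 -6 -6]
 [-5 -2  8 18 12 12  9  4 -1 -6 -6 -8 -6]
 [-6 -1 13 24 24 24 16  7 -2 -6 -7 -7 -8]
 [-8 -6  5 14 15 18  9  4 -4 -6 -8 -8 -6]
 [-8 -4 -4  3  5  2  3  0 -3 -7 -7 -6 -8]
 [-7 -5 -5 -1 -1  0  2  0 -6 -7 -6 -7 -7]
 [-7 -8 -6 -5 -2 -2 -3 -2 -5 -8 -7 -8 -9]
 [-8 -7 -8 -7 -6 -6 -4 -5 -5 -8 -7 -8 -8]
 [-6 -8 -7 -9 -8 -8 -8 -6 -9 -6 -6 -7 -6]]
167.25 183.9970104633782 337.101644245142
[ 0.52286791 -0.09801054  0.11419929] [[337.7819475  183.14953407]]
```

>>> {"name": "arm_command", "arguments": {
  "series": [0,0,-0.001,-0.05,0,0,0,-0.001,-0.1,0,0,0,-0.001,-0.15,0,0,0,-0.001,-0.2,0,0,0,-0.001,-0.25,0,0,0,-0.001,-0.3,0,0,0,-0.001,-0.35,0,0,0,-0.001,-0.4,0,0,0,-0.001,-0.45,0,0,0,-0.001,-0.5,0,0,0,-0.001,-0.55,0,0,0,-0.001,-0.6,0,0,0,-0.001,-0.6,0,0,0,-0.001,-0.6,0]
}}

```text
t: 14.95
tcp_pos: [0.5224, -0.0978, 0.1132]
ee_rot: [-1.572, 0.0, -1.559]
contact_force: [-5.0, -0.6, -1.2]
opening: 0.0163
```

```bash
python3 look.py e
```

```text
{'t': 14.95, 'tcp_pos': [0.5224, -0.0978, 0.1132], 'ee_rot': [-1.5722, 0.0005, -1.5588], 'qpos': [-0.348, 0.2458, 1.7574, -0.0001, 1.1399, 1.2108], 'contact_force': [-5.0471, -0.5683, -1.1905], 'ft_torque': [-0.141, 0.7578, 0.0577], 'opening': 0.0163}
cap [[340.2999 166.2538]] [[344.8794 251.5033]]
ring [[337.805  184.2097]] [[341.971  253.2628]]
foot [[335.1429 203.369 ]] [[338.9295 255.103 ]]
```

View pics/s_e.png

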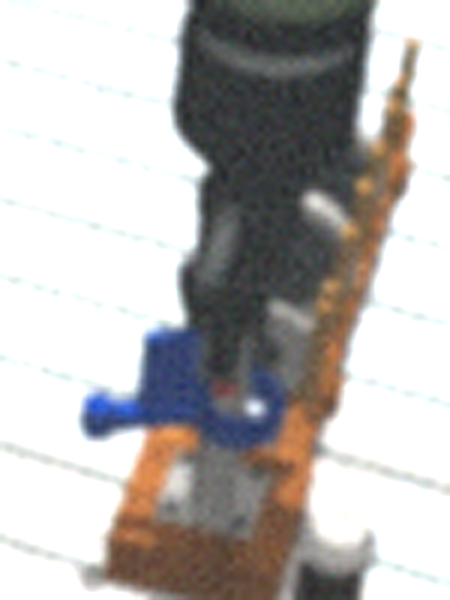

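View pics/t_e.png

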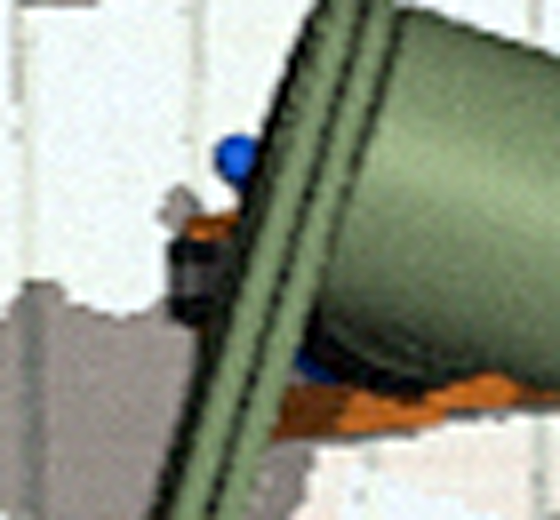

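The knob has moved from t-crop (222,170) to (237,157), so the finger side is sweeping the lever. Continuing the turn.

>>> {"name": "arm_command", "arguments": {
  "series": [0,0,0,-0.05,0,0,0,0,-0.1,0,0,0,0,-0.15,0,0,0,0,-0.2,0,0,0,0,-0.25,0,0,0,0,-0.3,0,0,0,0,-0.35,0,0,0,0,-0.4,0,0,0,0,-0.45,0,0,0,0,-0.45,0,0,0,0,-0.45,0]
}}

```text
t: 16.15
tcp_pos: [0.5217, -0.0978, 0.1131]
ee_rot: [-1.574, -0.001, -2.009]
contact_force: [-6.9, -0.9, 0.3]
opening: 0.0167
```

```bash
python3 look.py f
```

```text
{'t': 16.15, 'tcp_pos': [0.5217, -0.0978, 0.1131], 'ee_rot': [-1.5738, -0.0007, -2.0094], 'qpos': [-0.3481, 0.2457, 1.7578, -0.0004, 1.1411, 1.6614], 'contact_force': [-6.9318, -0.8555, 0.2587], 'ft_torque': [-0.0233, 1.0225, -0.0023], 'opening': 0.0167}
cap [[340.5238 166.3765]] [[344.8549 251.7622]]
ring [[338.0199 184.3294]] [[341.9478 253.5091]]
foot [[335.3482 203.4853]] [[338.9076 255.336 ]]
```

View pics/s_f.png

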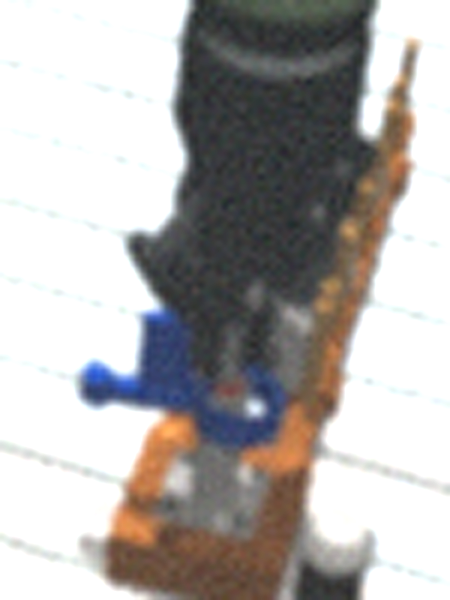

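View pics/t_f.png

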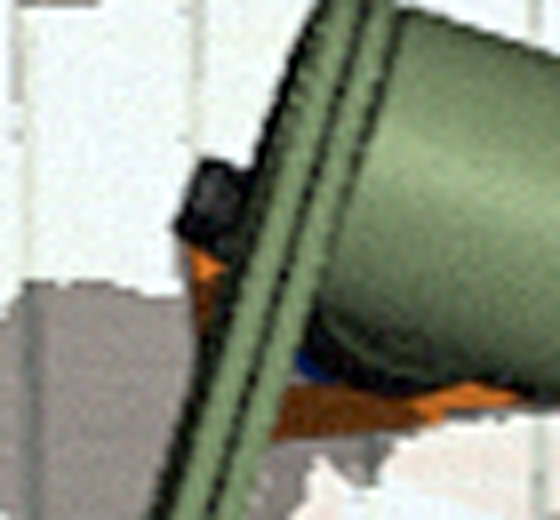

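```bash
cat > knob.py <<'E'
from h import *
import sys
im=cv2.imread(sys.argv[1]).astype(float)
# predict knob positions in side by lever rack angle; measured (crop6 coordinates)
u=float(sys.argv[2]);v=float(sys.argv[3]); th=.088
k=onz("side",(300+(u+.5)/6-.5,120+(v+.5)/6-.5),.09)[0]
pv=np.array([.5175,-.0982,.09]);d=k-pv
print(k,"rack angle",np.degrees(np.arctan2(d[1],d[0])-th),"len",np.hypot(*d[:2]))
for a in(31,0,-20,-25):
    X=pv+.064*np.array([np.cos(np.radians(a)+th),np.sin(np.radians(a)+th),0]); q=proj("side",X)[0];print(a,(q-[300,120])*6)
E
python3 knob.py pics/side_a.png 100 425;python3 knob.py pics/side_f.png 95 384
```

```text
[ 0.56930632 -0.06139552  0.09      ] rack angle 30.34889094346227 len 0.0635489178436726
31 [ 96.94219833 423.73240087]
0 [ 97.06172997 372.17243825]
-20 [118.05923673 343.84708   ]
-25 [125.52078532 337.85322521]
[ 0.58090858 -0.08583461  0.09      ] rack angle 5.992803143953223 len 0.06460302503763544
31 [ 96.94219833 423.73240087]
0 [ 97.06172997 372.17243825]
-20 [118.05923673 343.84708   ]
-25 [125.52078532 337.85322521]
```

>>> {"name": "arm_command", "arguments": {
  "series": [0,0,0,-0.04,0,0,0,0,-0.08,0,0,0,0,-0.12,0,0,0,0,-0.16,0,0,0,0,-0.2,0,0,0,0,-0.24,0,0,0,0,-0.28,0,0,0,0,-0.32,0,0,0,0,-0.36,0,0,0,0,-0.36,0,0,0,0,-0.36,0]
}}

```text
t: 17.35
tcp_pos: [0.5217, -0.0984, 0.1131]
ee_rot: [-1.572, -0.003, -2.369]
contact_force: [-7.2, -2.5, 0.2]
opening: 0.0167
```

```bash
python3 look.py g
```

```text
{'t': 17.35, 'tcp_pos': [0.5217, -0.0984, 0.1131], 'ee_rot': [-1.5724, -0.0028, -2.3691], 'qpos': [-0.3485, 0.2458, 1.7577, -0.002, 1.1407, 2.0214], 'contact_force': [-7.248, -2.4694, 0.2495], 'ft_torque': [-0.5273, 1.1337, 0.0335], 'opening': 0.0167}
cap [[340.6133 166.2199]] [[345.1216 251.7684]]
ring [[338.1068 184.1725]] [[342.2015 253.5151]]
foot [[335.4322 203.3287]] [[339.1477 255.3417]]
```

View pics/s_g.png

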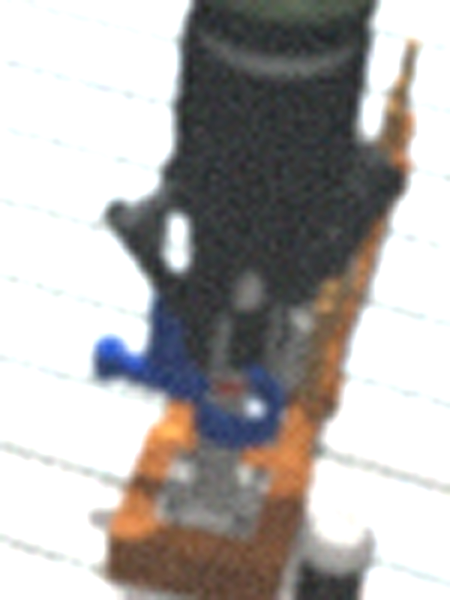

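>>> {"name": "arm_command", "arguments": {
  "series": [0,0,0,-0.04,0,0,0,0,-0.08,0,0,0,0,-0.12,0,0,0,0,-0.16,0,0,0,0,-0.2,0,0,0,0,-0.2,0,0,0,0,-0.2,0]
}}

```text
t: 18.15
tcp_pos: [0.5218, -0.0988, 0.1132]
ee_rot: [-1.571, -0.003, -2.569]
contact_force: [-6.6, -3.8, 0.5]
opening: 0.0167
```

```bash
python3 look.py h
```

```text
{'t': 18.15, 'tcp_pos': [0.5218, -0.0988, 0.1132], 'ee_rot': [-1.5713, -0.0031, -2.569], 'qpos': [-0.3488, 0.2458, 1.7576, -0.0024, 1.1405, 2.2212], 'contact_force': [-6.6182, -3.8398, 0.5052], 'ft_torque': [-0.5362, 1.0244, 0.0683], 'opening': 0.0167}
cap [[340.6396 166.1277]] [[345.2525 251.7503]]
ring [[338.1325 184.081 ]] [[342.3259 253.4979]]
foot [[335.4572 203.2383]] [[339.2654 255.3255]]
```

View pics/s_h.png

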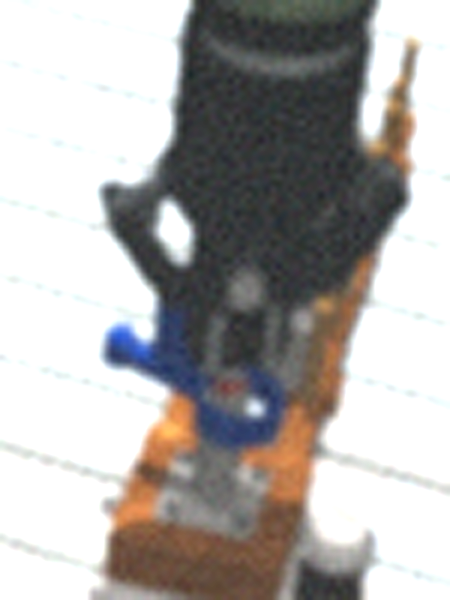

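>>> {"name": "arm_command", "arguments": {
  "series": [0,0,0,-0.03,0,0,0,0,-0.06,0,0,0,0,-0.09,0,0,0,0,-0.09,0]
}}

```text
t: 18.65
tcp_pos: [0.5218, -0.0989, 0.1131]
ee_rot: [-1.571, -0.003, -2.659]
contact_force: [-6.9, -4.1, 0.1]
opening: 0.0164
```

```bash
python3 look.py i
```

```text
{'t': 18.65, 'tcp_pos': [0.5218, -0.0989, 0.1131], 'ee_rot': [-1.5709, -0.0032, -2.6593], 'qpos': [-0.3489, 0.2458, 1.7576, -0.0025, 1.1404, 2.3115], 'contact_force': [-6.8515, -4.1024, 0.1208], 'ft_torque': [-0.5267, 0.9683, 0.2195], 'opening': 0.0164}
cap [[340.6438 166.1096]] [[345.2909 251.7432]]
ring [[338.1367 184.0622]] [[342.3625 253.4911]]
foot [[335.4614 203.219 ]] [[339.3001 255.319 ]]
```

View pics/s_i.png

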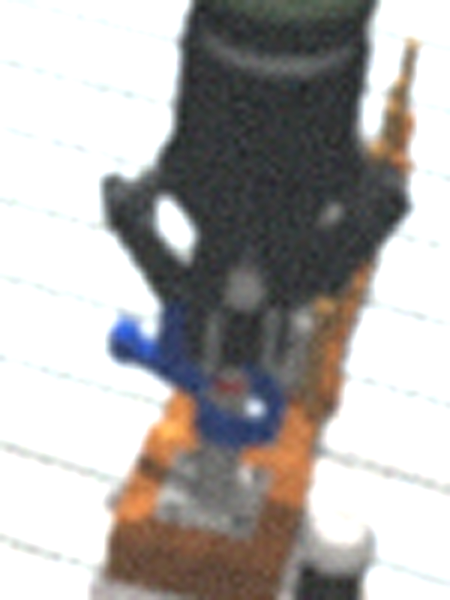

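>>> {"name": "arm_command", "arguments": {
  "series": [0,0,0,-0.02,0,0,0,0,-0.04,0,0,0,0,-0.04,0]
}}

```text
t: 19.05
tcp_pos: [0.5217, -0.0989, 0.1131]
ee_rot: [-1.571, -0.003, -2.699]
contact_force: [-7.7, -3.3, 1.2]
opening: 0.0167
```

```bash
python3 look.py j
```

```text
{'t': 19.05, 'tcp_pos': [0.5217, -0.0989, 0.1131], 'ee_rot': [-1.5708, -0.0033, -2.699], 'qpos': [-0.3489, 0.2458, 1.7577, -0.0026, 1.1405, 2.3512], 'contact_force': [-7.7462, -3.2551, 1.1981], 'ft_torque': [-0.5037, 0.9849, 0.1807], 'opening': 0.0167}
cap [[340.6569 166.1137]] [[345.289  251.7578]]
ring [[338.1492 184.0665]] [[342.3607 253.505 ]]
foot [[335.4733 203.2233]] [[339.2984 255.3322]]
```

View pics/s_j.png

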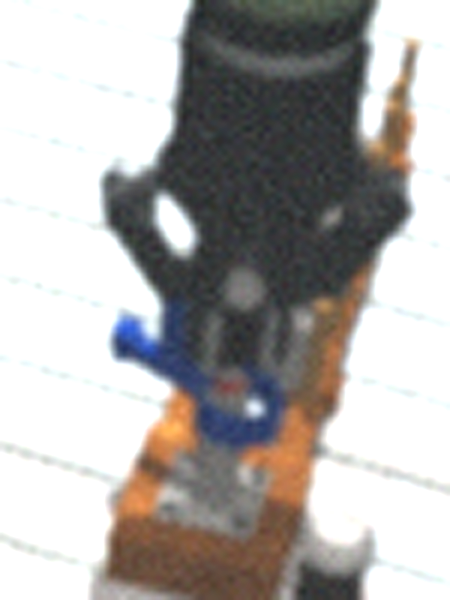

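Torque is not yet jumping; keep pressing in small steps to find the stop.

>>> {"name": "arm_command", "arguments": {
  "series": [0,0,0,-0.02,0,0,0,0,-0.04,0,0,0,0,-0.04,0]
}}

```text
t: 19.45
tcp_pos: [0.5216, -0.0987, 0.1131]
ee_rot: [-1.571, -0.003, -2.739]
contact_force: [-7.2, -2.4, 0.6]
opening: 0.0166
```

```bash
python3 look.py k
```

```text
{'t': 19.45, 'tcp_pos': [0.5216, -0.0987, 0.1131], 'ee_rot': [-1.5709, -0.0034, -2.739], 'qpos': [-0.3488, 0.2457, 1.7578, -0.0024, 1.1407, 2.3912], 'contact_force': [-7.203, -2.3622, 0.5614], 'ft_torque': [-0.3934, 0.9638, 0.2334], 'opening': 0.0166}
cap [[340.6762 166.1571]] [[345.2424 251.7957]]
ring [[338.1676 184.1095]] [[342.3164 253.5411]]
foot [[335.4907 203.2657]] [[339.2564 255.3663]]
```

>>> {"name": "arm_command", "arguments": {
  "series": [0,0,0,-0.02,0,0,0,0,-0.04,0,0,0,0,-0.04,0]
}}

```text
t: 19.85
tcp_pos: [0.5215, -0.0984, 0.1131]
ee_rot: [-1.571, -0.004, -2.779]
contact_force: [-9.1, -1.7, 1.7]
opening: 0.0166
```

```bash
python3 look.py l; python3 - <<'E'
from h import *
for k in"hijkl":
    im=cv2.imread(f"pics/side_{k}.png").astype(float)
    r=im[170:188,310:330]; w=np.clip(r[:,:,0]-r[:,:,2]-40,0,None); w[:,12:]=0
    w[:, :]=w
    yy,xx=np.mgrid[170:188,310:330]
    m=(xx<=323)
    w=w*m; print(k,(w*xx).sum()/w.sum(),(w*yy).sum()/w.sum(),w.sum())
E
```

```text
{'t': 19.85, 'tcp_pos': [0.5215, -0.0984, 0.1131], 'ee_rot': [-1.5714, -0.0035, -2.7788], 'qpos': [-0.3486, 0.2456, 1.7579, -0.002, 1.1412, 2.4311], 'contact_force': [-9.0893, -1.721, 1.7168], 'ft_torque': [-0.4218, 1.0441, 0.2835], 'opening': 0.0166}
cap [[340.6995 166.2347]] [[345.1208 251.8596]]
ring [[338.1893 184.1884]] [[342.2006 253.6019]]
foot [[335.5109 203.3455]] [[339.1467 255.424 ]]
h 319.8381374722838 175.7139689578714 451.0
i 320.2342857142857 174.73142857142858 350.0
j 320.37541528239205 174.43189368770763 301.0
k 320.5076923076923 174.27307692307693 260.0
l 320.5581395348837 174.24418604651163 258.0
```

View pics/s_l.png

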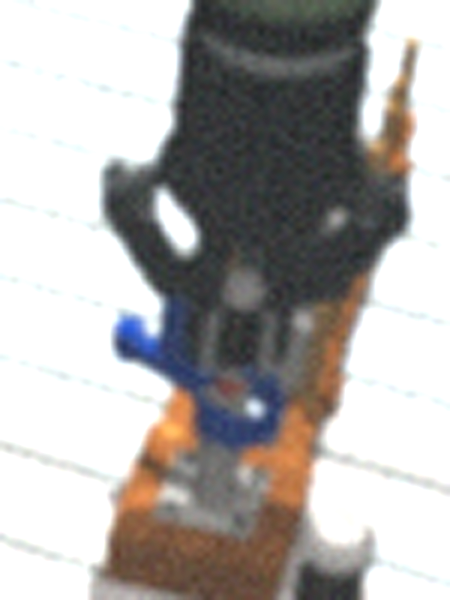

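```bash
cat > kn.py <<'E'
from h import *
im=np.mean([env.read_camera("side")[:,:,::-1].astype(float) for _ in range(6)],0)
yy,xx=np.mgrid[168:188,312:330]; r=im[168:188,312:330]; w=np.clip(r[:,:,0]-r[:,:,2]-40,0,None)*(xx<=323)
print("knob",(w*xx).sum()/w.sum(),(w*yy).sum()/w.sum())
w=im[176:192,330:348,2]-im[176:192,330:348,1]; sub=np.clip(w[:,4:12]-5,0,None)
yy,xx=np.mgrid[176:192,334:342]; print("ring",(sub*xx).sum()/sub.sum(),(sub*yy).sum()/sub.sum())
s=env.sense();X=np.array(s['tcp_pos']);print(proj("side",X+[0,0,-.011]),{a:np.round(s[a],4).tolist() for a in('t','tcp_pos','ee_rot','contact_force','ft_torque')})
E
python3 kn.py
```

```text
knob 321.55252679938746 174.7635528330781
ring 337.7685393258427 184.14269662921348
[[338.2866097  183.50292419]] {'t': 20.25, 'tcp_pos': [0.5215, -0.0984, 0.1131], 'ee_rot': [-1.5714, -0.0035, -2.7785], 'contact_force': [-8.4458, -1.9993, 0.8543], 'ft_torque': [-0.3271, 1.0595, 0.2056]}
```

>>> {"name": "arm_command", "arguments": {
  "series": [0,0,0,-0.02,0,0,0,0,-0.04,0,0,0,0,-0.04,0]
}}

```text
t: 20.55
tcp_pos: [0.5213, -0.0981, 0.1131]
ee_rot: [-1.572, -0.004, -2.819]
contact_force: [-8.4, -1.6, 2.1]
opening: 0.0168
```

```bash
python3 kn.py
```

```text
knob 321.5631514408338 174.76241569589206
ring 337.9417372881356 184.27542372881354
[[338.29753632 183.60741218]] {'t': 20.85, 'tcp_pos': [0.5213, -0.098, 0.1131], 'ee_rot': [-1.5719, -0.0038, -2.8182], 'contact_force': [-9.532, -1.3678, 1.3035], 'ft_torque': [-0.2981, 1.0615, 0.2798]}
```

```bash
python3 look.py z; python3 - <<'E'
from h import *
im=cv2.imread("pics/side_z.png"); crop(im,0,560,0,420,1.4,"pics/sz.png",1.4)
E
```

```text
{'t': 20.85, 'tcp_pos': [0.5213, -0.098, 0.1131], 'ee_rot': [-1.5719, -0.0038, -2.8182], 'qpos': [-0.3482, 0.2454, 1.7581, -0.0016, 1.1417, 2.4706], 'contact_force': [-9.532, -1.3678, 1.3035], 'ft_torque': [-0.2981, 1.0615, 0.2798], 'opening': 0.0167}
cap [[340.7113 166.3505]] [[344.9631 251.9269]]
ring [[338.2001 184.304 ]] [[342.0505 253.666 ]]
foot [[335.5206 203.4607]] [[339.0046 255.4846]]
```

View pics/sz.png

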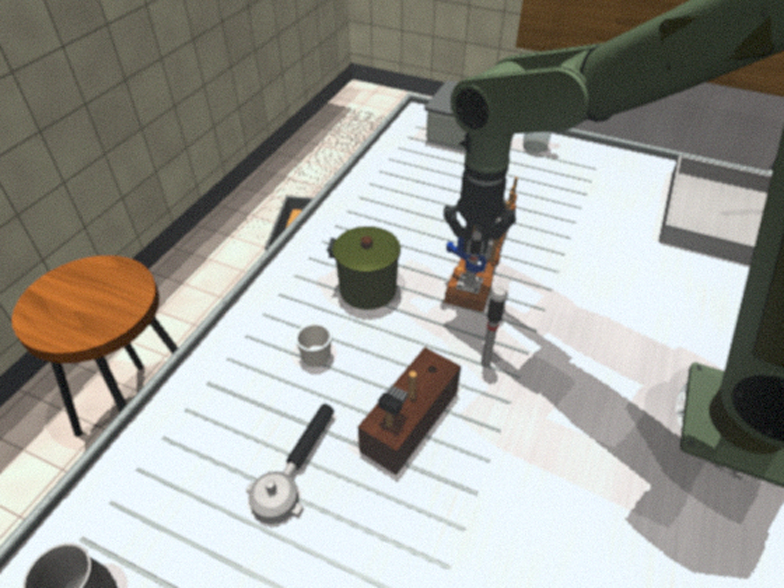

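View pics/top_z.png

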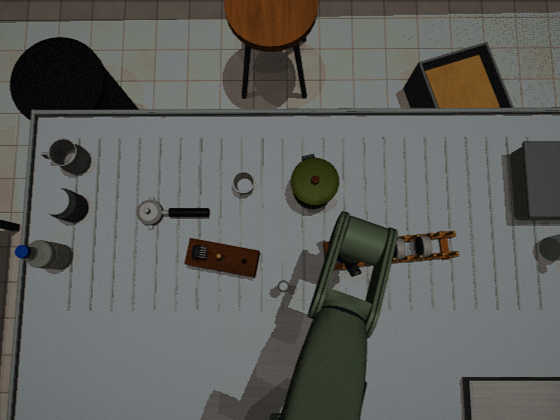

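The overview shows everything else where it was: cup, portafilter, tin, brush, dowel, look-alike and baskets. The lever is on its stop and the peg is held. Handing in.

```bash
python3 -c "
from plant import env
print(env.sign_off())"
```

```text
the job is handed in; nothing more can be done
None
```

I pulled the smaller peg out of the block and lowered it into the clamp tube without jamming. Then I turned the wrist clockwise about 106° so the finger side swept the blue lever shut. I handed the job in at about 21 s, still gripping the peg.

**Lever:** in the side view it stands about 25° clockwise of the rack's +x. It moved only about 0.01 px over the last 2.3° of wrist turn while the contact load held, so I take it to be on its stop.

**Peg:** the arm position puts the lower edge of the red ring about 0.4 mm below the lip. The side camera suggests it is nearer 0.5–1 mm above. I left it within that disagreement. Gripper tilt is about 0.2°, and about 10 N of sideways force remains on the tool.

**Surroundings:** in the last pictures nothing else looks moved. The arm partly hides the near end of the rack in the top view. The side and top cameras also disagreed by 1–3 mm on the tube position, but the peg went in with very little force.

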